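# Reset the bottle stop of a label cradle to the next hole

## Robot

A 6-joint arm with a two-finger parallel gripper is mounted at the origin on the work surface. World frame = base frame: x ahead of the robot, y to its left, z up, the work surface at z = 0. Lengths are in m, angles in rad, forces in N, time in s.
With the tool pointing down it reaches from about 0.35 to 0.875 m from the base axis. Payload 4.2 kg.
Tool frame: the origin (TCP) lies at the very end of the fingers, on their centre line; the grasp point (between the pads) lies 19 mm behind it (env.hold_point_z is the distance from the TCP to the grasp point, in m); z points along the fingers, y is the line along which they close (so a half turn about z gives the same grasp; the last joint's range is limited). The gripper opens to 85 mm and grips with 20 to 120 N. Pads are 22 mm wide; open, the fingers measure 114 mm over their backs; the gripper's body (76 mm by 85 mm) begins 54 mm behind the grasp point. The pads swing forward as they close: fully open they stand 13 mm farther back than shut.
Start: joints at [-0.938, 0.385, 0.008, 0, -1.194, -0.259], TCP at [0.228, -0.582, 0.231] pointing down, gripper open.
Joint ranges: [-3.14, 3.14], [-1.21, 2.06], [-1.07, 1.41], [-3.16, 2.05], [-2.99, -0.16], [-3.1, 3.1]. Speed limits (rad/s): [2.79, 2.79, 3.14, 3.14, 3.14, 3.14].

## Interface

Orientations are given as a rotation vector (axis times angle).
In Python, from plant import readout, imaging, env gives the robot as it stands.
- The arm moves only by the tool play_rows, never from a script. Its argument "moves" is a list of rows, each a list of 4 numbers: the shift along the tool's x, y, z in mm, then the turn about the tool's z in rad. A call has exactly 5 rows; each row shifts and turns the commanded pose from where the row before left it, along the tool's axes as they then stand; what a row does not reach is not made up. A row lasts 1/10 s, in which the tool goes at most 50 mm and 8.59 degrees, less where a joint would pass 70% of its speed; a pose out of reach is approached as far as the arm can. A call with a gripper value outside its range is refused whole. "fingers" is the closure, from 0 (fully open) to 1 (shut), set as the call begins (left out, the last holds). The fingers move at their own pace and stop on an object; "grip_force" is the grip in N (left out, the last holds). Time passes only in rows, so rows that do not move let the fingers close, or fill a call up. It gives the time, the measured TCP pose, the force, the opening and the grip force at its end, in the units of the state.
- readout.get_obs(): the state, without advancing time (a new reading comes with each control period).
- imaging.snapshot(name): name is "scene" or "side" or "wrist"; returns the picture (400x640x3 uint8, blue, green, red); there is no depth.
- imaging.camera_params(name): a dict with "fx", "fy", "cx", "cy" (pixels), "R" (3x3) and "t" (3): a world point X has camera coordinates R X + t; the wrist camera has in their place "mount" (4x4, takes a point from camera to tool coordinates, whose origin is the TCP and whose axes are the flange's). Camera axes: x right, y down, z forward; pixel columns grow to the right and rows downward; lengths in m; the calibration is good to about 2 mm. A picture is of the moment at which its call begins: read the wrist's pose just before it. camera_params takes no time and is no camera call.
- env.hand_in(): hands the job in; it is judged then, once.
Trained networks look in the newest picture that a camera, given by its name, has taken for a name from the list of things; names that differ only in an ending like _2 or _b are one class to them, and where a whole thing is asked for, a point or a joint stands for the part that bears it (a point fixed in the world has none). Each returns a list of dicts, best first, with "score" (0 to 1); they miss things now and then, are a little off and sometimes report something else, mostly with a low value. They report only what shows in the picture. A call takes as long as a camera call.
- imaging.find_in(camera, name): "box" ([left, top, width, height] in pixels, round what is visible of it).
- imaging.outline_of(camera, name): "pixels" (400x640 bool, what is visible of it) and "box" ([left, top, width, height] in pixels, round what is visible of it).
The state is a dict: "t": time; "joint_pos": joint angles; "joint_vel": joint speeds; "tau": joint torques, N m; "tool_pos": TCP position; "tcp_rot": TCP orientation; "force": force on the tool from outside, world axes, zero at the start; "ft_torque": the same for the moment, N m; "width": finger opening in m; "finger_force": force on a finger pad.
Only numpy, scipy, OpenCV 4.12 (cv2) and the standard library are available. Lean on these libraries where they do the work, as an engineer would, in place of code of your own. Each camera call takes 0.05 s, during which the arm holds its last target. There are 200 camera calls.

## Task

Set the label cradle for longer bottles: press in the spring button on the far side of the stop sleeve, slide the sleeve towards its clamp lever's end until the button pops fully out through the next hole, the one in the screwed-on index plate, and then fold the clamp lever down flat. The sleeve is thin tube and the button is small: do not pinch hard, go gently once the button is in its hole, and leave the bottles and other things alone.

Things in the scene. Friction and masses are not known exactly. Their poses are not given: they have to be found in the camera images.
- cradle: The label cradle, fixed to the counter: steel base plate 210 x 510 x 12 mm, two white V blocks on the robot's side, a fixed square rail between two dark feet along the far side. Origin: on the counter under the rail's axis, in line with the button. z up; x across the rail, away from the robot, to the face where the button sticks out; y along the rail to the lever end. Rail axis 75 mm up.
- button_tip (a point): Centre of the flat tip of the steel spring button. The button sits in the fixed rail and sticks out along cradle +x through a hole of the sleeve, 4 mm proud of its face. Round, 14 mm across, with a 45 degree cone nose 4.5 mm high, 5 mm across at the tip. Out, it locks the sleeve; pressed flush, a push of about 8 to 14 N along the rail wedges it under the sleeve's wall.
- button (a joint): Travel of the button, m: 0 = fully out (popped), 0.004 = flush with the sleeve's face, 0.0065 to 0.0085 = under the sleeve's wall. Its spring pushes back with 2 N when out and 5 N when fully in.
- sleeve_mid (a point): Middle hole's place on the axis of the sliding sleeve, a thin square aluminium tube 36 mm wide (cradle x), 40 mm high, reaching 116 mm to -y and 70 mm to +y of this point. The button starts in its middle hole, in the +x face. A white stop plate hangs on its -y end, on the robot's side. Pinch it across its width; 20 to 30 N presses the button in and holds the tube, over 50 N a side dents it.
- sleeve (a joint): Slide of the sleeve along the rail, m, + towards the lever end: 0 = button in the middle hole (the start). The next hole (16 mm) is in an index plate, 64 x 30 mm and 1.5 mm proud, on the -y half of the +x face; it is screwed down anywhere such that the button pops at +0.056 to +0.080, found by feel. Sliding takes 2 to 4 N. Popped, the sleeve is stopped hard (2 mm play); over 20 N on the button damages it.
- clamp_tip (a point): Top of the free end of the clamp lever, a steel bar 20 mm wide and 8 mm thick that leans up and away over the rail towards +y and moves with the sleeve. It is pushed down from above. Flat, its top is 41 mm above the sleeve's centre.
- clamp_hinge (a point): Middle of the lever's hinge pin, on the black collar at the sleeve's +y end: 83 mm along y and 37 mm up from the sleeve's centre. The pin runs along cradle x; the lever's free end is 63 mm from it.
- clamp (a joint): Angle of the clamp lever, rad: 0 = folded down flat (level, against its stop), larger = raised. Starts at 0.55 to 0.8 and stays where it is left; pushing it down takes 3 to 4 N at 35 mm from the pin.
- bottle_a: Bystander: empty green wine bottle, standing, 74 mm across, 298 mm high; origin under its foot.
- bottle_b: Bystander: a second such green wine bottle.
- bottle_c: Bystander: a third such green wine bottle.
- spray: Bystander: white spray bottle, 72 mm across, 225 mm high; origin under its foot.
- bowl: Bystander: white bowl, 110 mm across, 55 mm high; origin under its foot.
- pail: Bystander: small steel pail, 120 mm across, 110 mm high; origin under its foot.
- cork: Bystander: cork standing on the base plate, 24 mm across, 45 mm high; origin under its foot.
- wrench: Bystander: small wrench lying on the base plate, 140 mm long; origin under it.

How it is judged:
By the outcome, as a careful person would: the job done as asked, in the order asked, and still so for the second after the job is handed in, with the robot touching nothing.
It also fails if it takes over 51 s, if anything falls off the work surface, if the arm or the gripper's body presses on something with over 40 N, if the wrist force passes 120 N, or if a joint passes its speed limit or range.

## Working session

There is one attempt and no reset: what is moved stays moved. The work goes in short steps, Python scripts to look and compute and a tool call to move; the robot and the scene stay as the last step left them, time stands still between calls to the robot, and variables do not carry over. Pictures are saved under pics/ and viewed, at most 10 in all, crops included, and the job is handed in when it is done.

Besides the shell and the picture viewer there is one more tool, called by a JSON object that holds its "name" and its "arguments", one argument or row to a line. play_rows: Moves the arm, as the interface text tells. Its arguments: {"type":"object","properties":{"moves":{"type":"array","items":{"type":"array","items":{"type":"number"}}},"fingers":{"type":"number"},"grip_force":{"type":"number"}},"required":["moves"]}

```bash
ls; mkdir -p pics; cat > h.py <<'E'
import numpy as np, cv2
from scipy.spatial.transform import Rotation as Ro
from plant import readout, imaging, env
def cam(n,obs=None):
    p=imaging.camera_params(n); K=np.array([[p['fx'],0,p['cx']],[0,p['fy'],p['cy']],[0,0,1]])
    if 'mount' in p:
        T=np.eye(4);T[:3,:3]=Ro.from_rotvec(obs['tcp_rot']).as_matrix();T[:3,3]=obs['tool_pos']
        W=np.linalg.inv(T@np.array(p['mount'])); return K,W[:3,:3],W[:3,3]
    return K,np.array(p['R']),np.array(p['t'])
def proj(c,X):
    K,R,t=c; q=(K@(R@np.atleast_2d(X).T+t[:,None])).T; return q[:,:2]/q[:,2:]
def atz(c,uv,z):
    K,R,t=c; d=R.T@np.linalg.inv(K)@np.array([uv[0],uv[1],1]); o=-R.T@t
    return o+d*(z-o[2])/d[2]
E
python3 - <<'E'
from h import *
o=readout.get_obs();print({k:np.round(v,3) for k,v in o.items()}, env.hold_point_z)
for n in ['scene','side','wrist']:
    im=imaging.snapshot(n);cv2.imwrite(f'pics/{n}0.png',im)
    c=cam(n,o);print(n,'campos',np.round(-c[1].T@c[2],3))
    for k in ['cradle','button_tip','sleeve_mid','clamp_tip','clamp_hinge','bottle_a','cork']:
        r=imaging.find_in(n,k);print(k,[(np.round(d['box']).astype(int).tolist(),round(d['score'],2)) for d in r[:3]])
E
```

```text
pics
{'t': np.float64(0.0), 'joint_pos': array([-9.380e-01,  3.860e-01,  7.000e-03, -1.000e-03, -1.194e+00,
       -2.590e-01]), 'joint_vel': array([ 0.,  0., -0.,  0.,  0.,  0.]), 'tau': array([ 0.0000e+00, -3.9229e+01,  1.8840e+01,  4.1860e+00, -5.0000e-03,
        0.0000e+00]), 'tool_pos': array([ 0.228, -0.581,  0.23 ]), 'tcp_rot': array([ 5.830e-01, -3.086e+00, -3.000e-03]), 'force': array([-0.77 , -0.434,  0.036]), 'ft_torque': array([ 0.034,  0.003, -0.002]), 'finger_force': np.float64(0.0), 'width': np.float64(0.085)} 0.0187
scene campos [1.157 0.7   1.353]
cradle [([266, 121, 154, 129], 0.81)]
button_tip []
sleeve_mid [([296, 123, 57, 78], 0.69)]
clamp_tip [([266, 121, 155, 130], 0.65), ([338, 181, 14, 9], 0.6)]
clamp_hinge [([265, 120, 154, 130], 0.66)]
bottle_a [([459, 274, 47, 70], 0.89), ([388, 276, 39, 66], 0.88), ([426, 259, 41, 67], 0.84)]
cork [([366, 171, 11, 15], 0.64)]
side campos [0.037 0.59  1.068]
cradle [([292, 165, 141, 133], 0.77)]
button_tip []
sleeve_mid [([334, 178, 88, 46], 0.69), ([336, 209, 12, 5], 0.32)]
clamp_tip [([333, 209, 20, 3], 0.4)]
clamp_hinge [([336, 208, 12, 4], 0.38)]
bottle_a [([183, 219, 42, 50], 0.97), ([191, 257, 48, 67], 0.91), ([334, 207, 17, 4], 0.65)]
cork [([371, 242, 6, 16], 0.39)]
wrist campos [ 0.16  -0.61   0.372]
cradle [([475, 368, 165, 32], 0.58)]
button_tip []
sleeve_mid []
clamp_tip []
clamp_hinge []
bottle_a []
cork []
```

```bash
python3 - <<'E'
import cv2,numpy as np
a=cv2.imread('pics/scene0.png')[90:290,240:520]; b=cv2.imread('pics/side0.png')[130:330,170:450]
cv2.imwrite('pics/ab.png',np.vstack([cv2.resize(a,(420,300),interpolation=2),cv2.resize(b,(420,300),interpolation=2)]))
cv2.imwrite('pics/A.png',cv2.resize(a,(800,571),interpolation=2))
E
```

```text
(no output)
```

View pics/A.png

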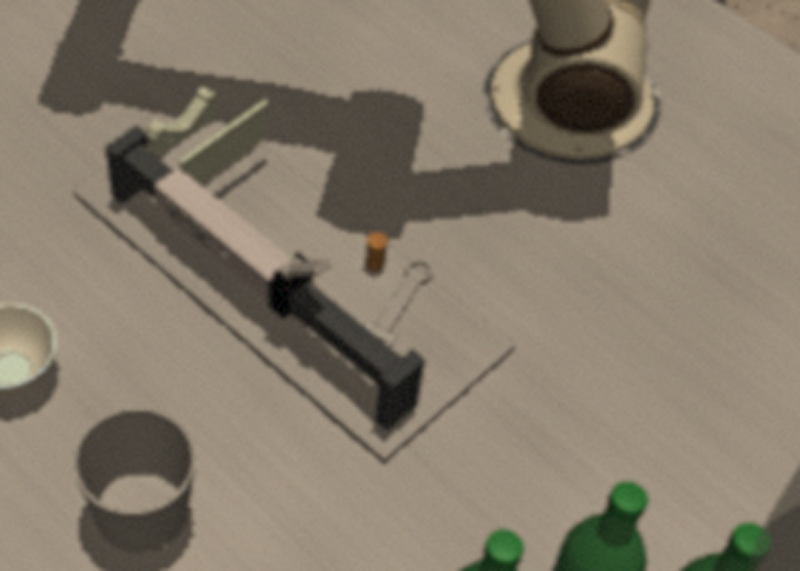

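View pics/side0.png

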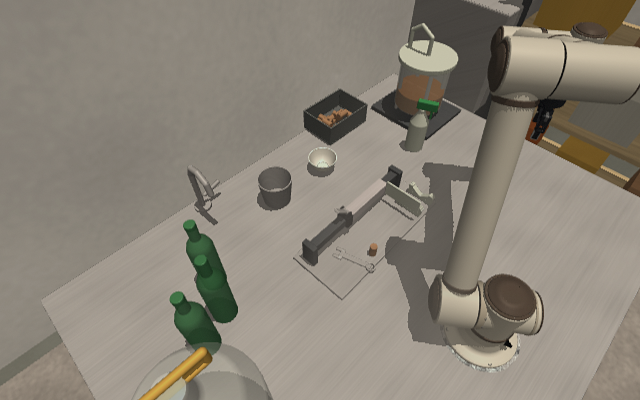

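The scene crop shows the rail running from upper left (the -y foot, crop (130,165)) to lower right (the +y foot, (398,390)). The collar and lever are at about (290,275), with the pail at (135,465) and the bowl at (10,345). The side view agrees, with the collar at about (345,213).

```bash
python3 - <<'E'
from h import *
c=cam('scene');s=cam('side')
P=lambda u,v:(240+u/2.857,90+v/2.857)
for n,u,v,z in [('c-y',75,193,.012),('c+y',384,460,.012),('near+y',515,348,.012),('sl top far -y',157,183,.095),('sl top far +y',268,277,.095),('sl near -y',182,168,.095),('sl near +y',290,258,.095)]:
    print(n,np.round(atz(c,P(u,v),z),3))
for n,u,v,z in [('c+y',294,259,.012),('near+y',342,298,.012),('near-y',430,206,.012),('pail top',275,175,.11),('spray',418,115,.2),('bowl',322,153,.055)]:
    print(n,np.round(atz(s,(u,v),z),3))
for k in ['pail','bowl','spray']:
    for n,cc in (('scene',c),('side',s)):
        for d in imaging.find_in(n,k)[:1]:
            b=d['box'];print(k,n,np.round(atz(cc,(b[0]+b[2]/2,b[1]+b[3]/2),.05),3),round(d['score'],2))
E
```

```text
c-y [ 0.563 -0.282  0.012]
c+y [0.547 0.22  0.012]
near+y [0.342 0.216 0.012]
sl top far -y [ 0.523 -0.171  0.095]
sl top far +y [0.519 0.009 0.095]
sl near -y [ 0.488 -0.169  0.095]
sl near +y [0.484 0.006 0.095]
c+y [0.534 0.219 0.012]
near+y [0.336 0.207 0.012]
near-y [ 0.353 -0.265  0.012]
pail top [0.778 0.078 0.11 ]
spray [ 0.569 -0.428  0.2  ]
bowl [ 0.78  -0.153  0.055]
pail scene [0.773 0.088 0.05 ] 0.91
pail side [0.777 0.085 0.05 ] 0.6
bowl scene [ 0.771 -0.139  0.05 ] 0.92
bowl side [ 0.765 -0.132  0.05 ] 0.97
spray scene [ 0.549 -0.541  0.05 ] 0.76
spray side [ 0.608 -0.568  0.05 ] 0.76
```

```bash
cat >> h.py <<'E'
def to(X,yaw,o=None):
    "tool-frame shift (mm) to X, and turn about tool z so tool y lies along +-(cos yaw,sin yaw)"
    o=o or readout.get_obs(); R=Ro.from_rotvec(o['tcp_rot']).as_matrix()
    d=R.T@(np.array(X)-o['tool_pos'])*1000
    g=R.T@np.array([np.cos(yaw),np.sin(yaw),0]); a=-np.arctan2(g[0],g[1])
    return np.round(d,1),round(float(a),3),round(float((a+2*np.pi)%(2*np.pi)-np.pi),3)
E
python3 - <<'E'
from h import *
o=readout.get_obs();R=Ro.from_rotvec(o['tcp_rot']).as_matrix();print(np.round(R,3));print(np.round(imaging.camera_params('wrist')['mount'],3), imaging.camera_params('wrist')['fx'])
print(to([.505,-.055,.25],.028,o)); c=cam('scene');print(atz(c,(240+377/2.857,90+240/2.857),.057))
E
```

```text
[[-0.931 -0.365  0.   ]
 [-0.365  0.931 -0.   ]
 [-0.    -0.    -1.   ]]
[[ 0.001 -0.957 -0.291  0.074]
 [ 1.     0.001  0.    -0.001]
 [ 0.    -0.291  0.957 -0.142]
 [ 0.     0.     0.     1.   ]] 309.7831565069866
(array([-450. ,  389.4,  -18.7]), 1.917, -1.225)
[0.37509067 0.03139998 0.057     ]
```

{"name": "play_rows", "arguments": {
  "moves": [
    [-36,31,0,0],
    [-36,31,0,0],
    [-36,31,0,0],
    [-36,31,0,0],
    [-36,31,0,0]
  ]
}}

```text
t: 2.0
tool_pos: [0.3398, -0.3702, 0.2315]
tcp_rot: [-0.583, 3.086, -0.001]
force: [1.7, -0.5, -0.4]
width: 0.0853
finger_force: 0.0
```

{"name": "play_rows", "arguments": {
  "moves": [
    [-36,31,0,0],
    [-36,31,0,0],
    [-36,31,0,0],
    [-36,31,0,0],
    [-36,31,0,0]
  ]
}}

```text
t: 2.5
tool_pos: [0.4508, -0.1599, 0.2318]
tcp_rot: [-0.584, 3.086, -0.001]
force: [0.9, -1.3, 0.1]
width: 0.0852
finger_force: 0.0
```

{"name": "play_rows", "arguments": {
  "moves": [
    [0,0,0,-0.14],
    [0,0,0,-0.14],
    [0,0,0,-0.14],
    [0,0,0,-0.14],
    [0,0,0,-0.14]
  ]
}}

```text
t: 3.0
tool_pos: [0.4502, -0.1617, 0.2315]
tcp_rot: [-1.615, 2.694, -0.0]
force: [0.5, -0.3, -0.2]
width: 0.0853
finger_force: 0.0
```

{"name": "play_rows", "arguments": {
  "moves": [
    [0,0,0,-0.14],
    [0,0,0,-0.14],
    [0,0,0,-0.14],
    [0,0,0,-0.105],
    [0,0,0,0]
  ]
}}

```text
t: 3.5
tool_pos: [0.4502, -0.1618, 0.2315]
tcp_rot: [-2.252, 2.19, -0.0]
force: [0.1, 0.0, 0.2]
width: 0.0853
finger_force: 0.0
```

```bash
python3 - <<'E'
from h import *
o=readout.get_obs();im=imaging.snapshot('wrist');cv2.imwrite('pics/w1.png',im);c=cam('wrist',o)
print(np.round(o['tool_pos'],4),np.round(o['joint_pos'],2),to([.505,-.055,.25],.028,o))
for k in ['button_tip','sleeve_mid','clamp_tip','clamp_hinge','cork']:
    print(k,[(np.round(d['box']).astype(int).tolist(),round(d['score'],2)) for d in imaging.find_in('wrist',k)[:3]])
E
```

```text
[ 0.4502 -0.1618  0.2315] [-0.    0.13 -0.34  0.   -1.1   0.03] (array([-105.2,  -57.8,  -18.5]), 3.141, -0.0)
button_tip [([223, 46, 206, 313], 0.21)]
sleeve_mid [([236, 160, 190, 195], 0.98), ([362, 298, 27, 37], 0.3)]
clamp_tip []
clamp_hinge []
cork [([364, 299, 21, 38], 0.68)]
```

View pics/w1.png

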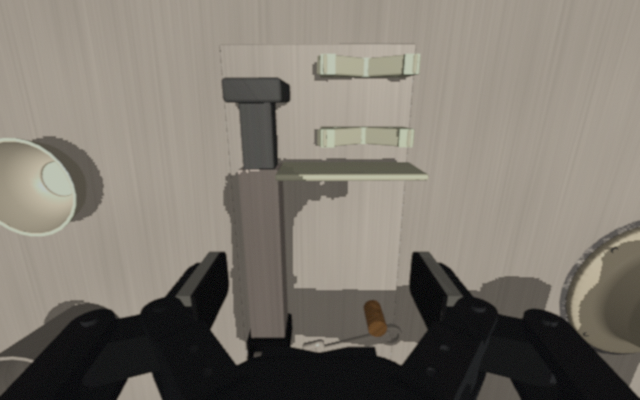

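The wrist picture (down is +y) shows the sleeve's top from (239-279, 172) to (250-288, 337), followed by the black collar. The stop plate is at row 172, the cork at (374,318) and the wrench at row 340, all clear on the robot's side.

```bash
python3 - <<'E'
from h import *
o=readout.get_obs();c=cam('wrist',o)
for uv in [(279,170),(289,334),(240,172),(249,336),(283,240),(242,240)]: print(uv,np.round(atz(c,uv,.095),4))
for uv in [(415,45),(400,290),(222,45)]: print(uv,np.round(atz(c,uv,.012),4))
print('cork',atz(c,(373,305),.057))
im=cv2.imread('pics/w1.png')[150:350,215:305]
cv2.imwrite('pics/w1c.png',cv2.resize(im,(270,600),interpolation=cv2.INTER_CUBIC))
E
```

```text
(279, 170) [ 0.4874 -0.1777  0.095 ]
(289, 334) [0.4783 0.0031 0.095 ]
(240, 172) [ 0.5231 -0.1748  0.095 ]
(249, 336) [0.5218 0.0069 0.095 ]
(283, 240) [ 0.4842 -0.108   0.095 ]
(242, 240) [ 0.5243 -0.1068  0.095 ]
(415, 45) [ 0.3523 -0.299   0.012 ]
(400, 290) [ 0.3371 -0.0006  0.012 ]
(222, 45) [ 0.5568 -0.2933  0.012 ]
cork [ 0.38157581 -0.00863577  0.057     ]
```

View pics/w1c.png

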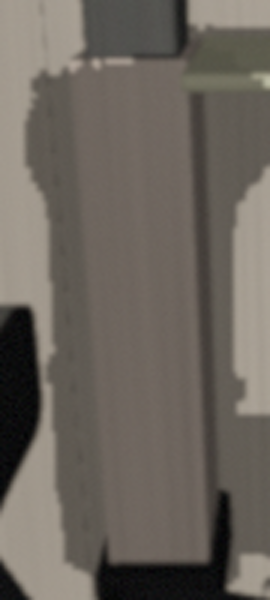

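{"name": "play_rows", "arguments": {
  "moves": [
    [-21,-32,0,0],
    [-21,-32,0,0],
    [-21,-32,0,0],
    [-21,-32,0,0],
    [-21,-32,0,0]
  ]
}}

```text
t: 4.3
tool_pos: [0.6083, -0.0514, 0.2312]
tcp_rot: [2.252, -2.191, 0.0]
force: [0.3, 0.0, 0.4]
width: 0.0854
finger_force: 0.0
```

```bash
python3 - <<'E'
from h import *
o=readout.get_obs();im=imaging.snapshot('wrist');cv2.imwrite('pics/w2.png',im);c=cam('wrist',o)
print(np.round(o['tool_pos'],4),np.round(o['tcp_rot'],3))
for k in ['button_tip','sleeve_mid','clamp_tip','clamp_hinge']:
    print(k,[(np.round(d['box']).astype(int).tolist(),round(d['score'],2)) for d in imaging.find_in('wrist',k)[:3]])
cv2.imwrite('pics/w2c.png',cv2.resize(im[90:390,260:560],(600,600),interpolation=cv2.INTER_CUBIC))
E
```

```text
[ 0.6083 -0.0514  0.2312] [ 2.252 -2.191  0.   ]
button_tip []
sleeve_mid [([390, 38, 249, 237], 0.97)]
clamp_tip [([496, 224, 39, 30], 0.47)]
clamp_hinge [([402, 170, 6, 12], 0.37)]
```

View pics/w2c.png

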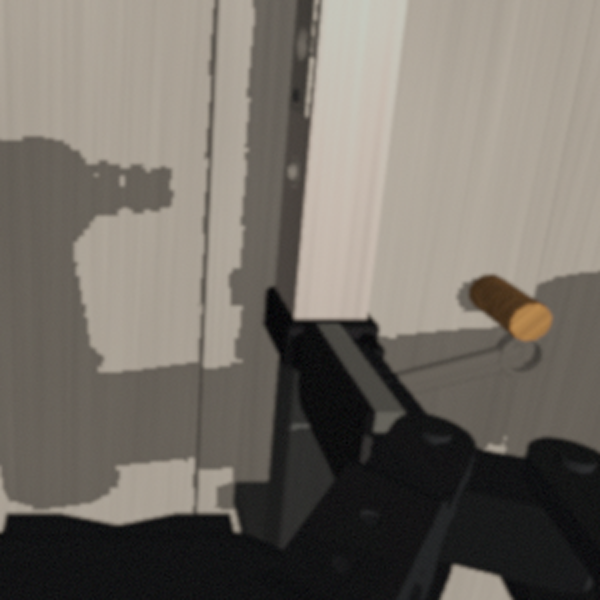

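The picture shows the button as a bright spot at crop (292,172), which is image (406,176). The index plate's lip ends at crop row 115, with dots at (295,95) and (302,42), and the collar starts at crop row 320.

```bash
python3 - <<'E'
from h import *
o=readout.get_obs();c=cam('wrist',o)
P=lambda u,v:(260+u/2,90+v/2)
for n,uv,z in [('button',(291,172),.075),('topL',(294,318),.095),('topR',(369,318),.095),('topL172',(308,172),.095),('topR172',(389,172),.095),('plate end',(308,115),.090),('dot dark',(295,95),.075),('dot bright',(302,43),.075)]: print(n,np.round(atz(c,P(*uv),z),4))
im=cv2.imread('pics/w2.png')[30:190,380:440]
cv2.imwrite('pics/w2d.png',cv2.resize(im,(225,600),interpolation=cv2.INTER_CUBIC))
E
```

```text
button [ 0.5217 -0.0616  0.075 ]
topL [0.518  0.0075 0.095 ]
topR [0.481  0.0065 0.095 ]
topL172 [ 0.5198 -0.0663  0.095 ]
topR172 [ 0.4826 -0.0673  0.095 ]
plate end [ 0.5213 -0.0916  0.09  ]
dot dark [ 0.5239 -0.099   0.075 ]
dot bright [ 0.5234 -0.1228  0.075 ]
```

View pics/w2d.png

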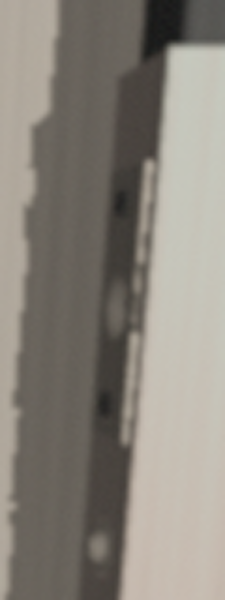

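{"name": "play_rows", "arguments": {
  "moves": [
    [2.5,36,0,0],
    [2.5,36,0,0],
    [2.5,35.5,0,0],
    [0,0,40,0],
    [0,0,30,0]
  ]
}}

```text
t: 5.05
tool_pos: [0.498, -0.0637, 0.1619]
tcp_rot: [-2.248, 2.19, -0.002]
force: [0.2, 0.5, -0.3]
width: 0.0857
finger_force: 0.0
```

{"name": "play_rows", "arguments": {
  "moves": [
    [0,0,30,0],
    [0,0,30,0],
    [0,0,28,0],
    [0,0,20,0],
    [0,0,0,0]
  ],
  "fingers": 0
}}

```text
t: 5.55
tool_pos: [0.497, -0.0639, 0.0514]
tcp_rot: [2.247, -2.189, -0.006]
force: [-0.2, -0.1, 0.6]
width: 0.0857
finger_force: 0.0
```

```bash
python3 - <<'E'
from h import *
o=readout.get_obs();print(np.round(o['tool_pos'],4),to([.501,-.062,.053],.026,o))
E
```

```text
[ 0.497  -0.0639  0.0514] (array([-1.8, -4. , -1.6]), -3.141, 0.0)
```

{"name": "play_rows", "arguments": {
  "moves": [
    [-1.8,-4,0,0],
    [0,0,0,0],
    [0,0,0,0],
    [0,0,0,0],
    [0,0,0,0]
  ],
  "fingers": 1,
  "grip_force": 25
}}

```text
t: 6.05
tool_pos: [0.5035, -0.061, 0.0547]
tcp_rot: [2.253, -2.19, 0.0]
force: [-2.7, -0.1, 6.3]
width: 0.0358
finger_force: 27.9
```

{"name": "play_rows", "arguments": {
  "moves": [
    [0,0,0,0],
    [0,0,0,0],
    [0,0,0,0],
    [0,0,0,0],
    [0,0,0,0]
  ]
}}

```text
t: 6.55
tool_pos: [0.5036, -0.0611, 0.0547]
tcp_rot: [2.253, -2.19, 0.0]
force: [-2.5, -0.5, 5.7]
width: 0.0361
finger_force: 27.8
```

{"name": "play_rows", "arguments": {
  "moves": [
    [-2,0,0,0],
    [-2,0,0,0],
    [-2,0,0,0],
    [-2,0,0,0],
    [-2,0,0,0]
  ]
}}

```text
t: 7.05
tool_pos: [0.5033, -0.0527, 0.0547]
tcp_rot: [2.251, -2.189, 0.002]
force: [-3.0, -1.5, 6.6]
width: 0.0359
finger_force: 27.4
```

{"name": "play_rows", "arguments": {
  "moves": [
    [-2,0,0,0],
    [-2,0,0,0],
    [-2,0,0,0],
    [0,0,0,0],
    [0,0,0,0]
  ]
}}

```text
t: 7.55
tool_pos: [0.5031, -0.0455, 0.0547]
tcp_rot: [2.252, -2.189, 0.001]
force: [-2.6, -2.8, 5.7]
width: 0.0358
finger_force: 27.4
```

```bash
python3 - <<'E'
from h import *
for n in ['scene','side']:
    a=cv2.imread(f'pics/{n}0.png');b=imaging.snapshot(n);cv2.imwrite(f'pics/{n}1.png',b)
    print(imaging.find_in(n,'sleeve_mid')[:1])
    c=cam(n)
    f=lambda im: im
a=cv2.imread('pics/scene0.png')[90:270,250:400];b=cv2.imread('pics/scene1.png')[90:270,250:400]
cv2.imwrite('pics/cmp.png',cv2.resize(np.hstack([a,b]),(800,480),interpolation=2))
E
```

```text
[{'box': [298.1, 144.3, 58.9, 59.9], 'score': 0.64}]
[{'box': [329.3, 183.0, 91.1, 45.0], 'score': 0.6}]
```

View pics/cmp.png

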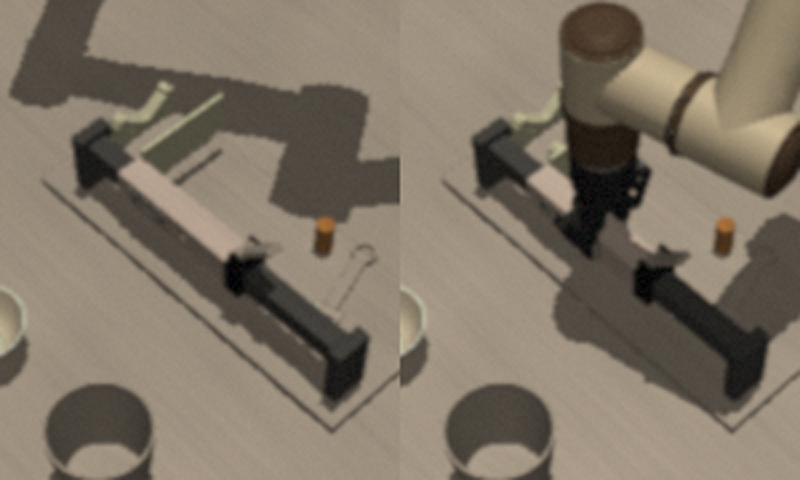

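The collar moved from crop (240,270) to about (250,278), roughly 16 mm. The sleeve is sliding with the fingers, so the button is under the wall.

{"name": "play_rows", "arguments": {
  "moves": [
    [-6,0,0,0],
    [-6,0,0,0],
    [-6,0,0,0],
    [-6,0,0,0],
    [-6,0,0,0]
  ]
}}

```text
t: 8.25
tool_pos: [0.5022, -0.0158, 0.0547]
tcp_rot: [2.252, -2.189, 0.001]
force: [-1.6, -5.0, 5.6]
width: 0.036
finger_force: 27.3
```

{"name": "play_rows", "arguments": {
  "moves": [
    [-2,0,0,0],
    [-2,0,0,0],
    [0,0,0,0],
    [0,0,0,0],
    [0,0,0,0]
  ]
}}

```text
t: 8.75
tool_pos: [0.502, -0.0115, 0.0547]
tcp_rot: [2.252, -2.189, 0.001]
force: [-2.9, -2.5, 6.3]
width: 0.0358
finger_force: 27.3
```

Slide is about 49.6 mm. Now in small steps.

{"name": "play_rows", "arguments": {
  "moves": [
    [-1,0,0,0],
    [-1,0,0,0],
    [-1,0,0,0],
    [-1,0,0,0],
    [0,0,0,0]
  ]
}}

```text
t: 9.25
tool_pos: [0.5019, -0.0077, 0.0547]
tcp_rot: [2.252, -2.189, 0.001]
force: [-2.6, -3.5, 7.0]
width: 0.0361
finger_force: 27.3
```

{"name": "play_rows", "arguments": {
  "moves": [
    [-1,0,0,0],
    [-1,0,0,0],
    [-1,0,0,0],
    [0,0,0,0],
    [0,0,0,0]
  ]
}}

```text
t: 9.75
tool_pos: [0.5018, -0.0037, 0.0547]
tcp_rot: [-2.253, 2.19, 0.0]
force: [-3.4, 2.3, 6.5]
width: 0.0359
finger_force: 27.4
```

{"name": "play_rows", "arguments": {
  "moves": [
    [-0.5,0,0,0],
    [-0.5,0,0,0],
    [-0.5,0,0,0],
    [0,0,0,0],
    [0,0,0,0]
  ]
}}

```text
t: 10.25
tool_pos: [0.5018, -0.0026, 0.0547]
tcp_rot: [2.253, -2.189, 0.0]
force: [-3.4, 0.3, 7.0]
width: 0.0359
finger_force: 27.4
```

{"name": "play_rows", "arguments": {
  "moves": [
    [-0.5,0,0,0],
    [-0.5,0,0,0],
    [-0.5,0,0,0],
    [0,0,0,0],
    [0,0,0,0]
  ]
}}

```text
t: 10.75
tool_pos: [0.5017, -0.001, 0.0547]
tcp_rot: [2.253, -2.189, 0.0]
force: [-3.5, 0.8, 6.7]
width: 0.0356
finger_force: 27.4
```

{"name": "play_rows", "arguments": {
  "moves": [
    [-0.5,0,0,0],
    [-0.5,0,0,0],
    [-0.5,0,0,0],
    [0,0,0,0],
    [0,0,0,0]
  ]
}}

```text
t: 11.25
tool_pos: [0.5017, 0.0002, 0.0547]
tcp_rot: [2.252, -2.189, 0.0]
force: [-4.0, -1.6, 5.6]
width: 0.0357
finger_force: 27.4
```

{"name": "play_rows", "arguments": {
  "moves": [
    [-0.5,0,0,0],
    [-0.5,0,0,0],
    [-0.5,0,0,0],
    [0,0,0,0],
    [0,0,0,0]
  ]
}}

```text
t: 11.75
tool_pos: [0.5016, 0.0015, 0.0547]
tcp_rot: [2.252, -2.189, 0.0]
force: [-2.9, -1.3, 5.4]
width: 0.0359
finger_force: 27.4
```

{"name": "play_rows", "arguments": {
  "moves": [
    [-0.5,0,0,0],
    [-0.5,0,0,0],
    [-0.5,0,0,0],
    [0,0,0,0],
    [0,0,0,0]
  ]
}}

```text
t: 12.25
tool_pos: [0.5016, 0.0019, 0.0547]
tcp_rot: [2.252, -2.188, 0.002]
force: [-1.5, -8.7, 5.2]
width: 0.0355
finger_force: 27.2
```

Hard stop at about 63 mm. I'll back off to take the load off the button, then check it visually.

{"name": "play_rows", "arguments": {
  "moves": [
    [1,0,0,0],
    [1,0,0,0],
    [0,0,0,0],
    [0,0,0,0],
    [0,0,0,0]
  ]
}}

```text
t: 12.75
tool_pos: [0.5017, 0.0011, 0.0548]
tcp_rot: [2.252, -2.189, 0.0]
force: [-3.2, -1.4, 6.9]
width: 0.0356
finger_force: 27.4
```

{"name": "play_rows", "arguments": {
  "moves": [
    [0,0,0,0],
    [0,0,0,0],
    [0,0,0,0],
    [0,0,0,0],
    [0,0,0,0]
  ],
  "fingers": 0
}}

```text
t: 13.25
tool_pos: [0.5022, 0.0016, 0.0533]
tcp_rot: [-2.252, 2.19, 0.0]
force: [0.3, -0.3, -0.0]
width: 0.0856
finger_force: 0.0
```

{"name": "play_rows", "arguments": {
  "moves": [
    [0,0,0,0],
    [0,0,-20,0],
    [0,0,-40,0],
    [0,0,-40,0],
    [0,0,-40,0]
  ]
}}

```text
t: 13.75
tool_pos: [0.5018, 0.0015, 0.1947]
tcp_rot: [2.252, -2.19, -0.0]
force: [1.1, -0.2, 0.4]
width: 0.0855
finger_force: 0.0
```

{"name": "play_rows", "arguments": {
  "moves": [
    [8,-40,-35,0],
    [8,-40,0,0],
    [8,-25,0,0],
    [8,0,0,0],
    [0,0,0,0]
  ]
}}

```text
t: 14.25
tool_pos: [0.6047, -0.0278, 0.2248]
tcp_rot: [2.249, -2.191, -0.002]
force: [0.0, -0.8, -0.3]
width: 0.0854
finger_force: 0.0
```

```bash
python3 - <<'E'
from h import *
o=readout.get_obs();im=imaging.snapshot('wrist');cv2.imwrite('pics/w3.png',im);c=cam('wrist',o)
print(np.round(o['tool_pos'],4),np.round(o['tcp_rot'],3))
q=proj(c,[.522,-.0616,.075])[0];print(q);u,v=q.astype(int)
cv2.imwrite('pics/w3c.png',np.vstack([cv2.resize(im[v-60:v+60,u-60:u+60],(300,300),interpolation=2),cv2.resize(im[60:360,240:540],(300,300))]))
E
```

```text
[ 0.6047 -0.0278  0.2248] [ 2.249e+00 -2.191e+00 -2.000e-03]
[407.50916849 151.87228591]
```

View pics/w3c.png

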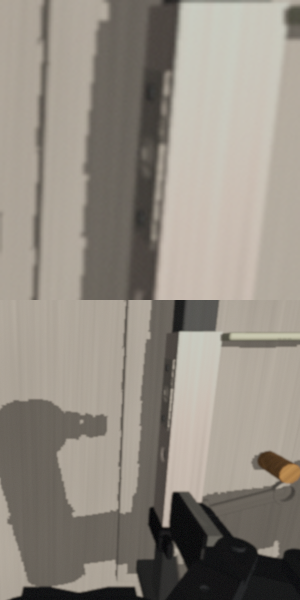

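The button now shows as a bright spot in the index plate's hole at crop (145,160), and the middle hole below it is empty at (163,452). So it has popped, and next I fold the lever.

{"name": "play_rows", "arguments": {
  "moves": [
    [-31,20,0,0],
    [-31,20,0,0],
    [-31,20,0,0],
    [-31,20,15,0],
    [-31,20,20,0]
  ],
  "fingers": 1,
  "grip_force": 20
}}

```text
t: 14.8
tool_pos: [0.4995, 0.1264, 0.192]
tcp_rot: [-2.25, 2.187, -0.002]
force: [0.6, 1.1, 0.3]
width: 0.0126
finger_force: 0.0
```

```bash
python3 - <<'E'
from h import *
c=cam('side');o=readout.get_obs();im=imaging.snapshot('scene');c=cam('scene')
print(np.round(o['tool_pos'],4),o['width'],to([.4995,.124,.17],.026,o))
u,v=proj(c,[.5,.1,.12])[0].astype(int)
cv2.imwrite('pics/l.png',cv2.resize(im[v-50:v+50,u-50:u+50],(600,600),interpolation=2))
E
```

```text
[0.4995 0.1264 0.192 ] 0.012590014173912268 (array([ 2.5,  0.2, 22. ]), -3.139, 0.003)
```

View pics/l.png

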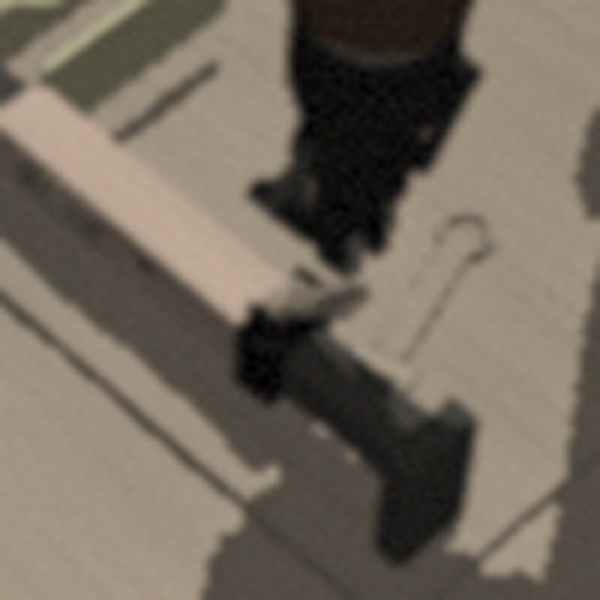

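The picture shows the shut fingertips at crop (355,265), just above the raised lever's end at (350,295). I'll press down.

{"name": "play_rows", "arguments": {
  "moves": [
    [2.5,0,5,0],
    [0,0,6,0],
    [0,0,6,0],
    [0,0,6,0],
    [0,0,6,0]
  ]
}}

```text
t: 15.35
tool_pos: [0.5013, 0.122, 0.1614]
tcp_rot: [-2.251, 2.192, -0.0]
force: [0.2, -0.1, -0.0]
width: 0.0001
finger_force: 0.0
```

{"name": "play_rows", "arguments": {
  "moves": [
    [0,0,4,0],
    [0,0,4,0],
    [0,0,4,0],
    [0,0,4,0],
    [0,0,4,0]
  ]
}}

```text
t: 15.85
tool_pos: [0.5015, 0.1227, 0.142]
tcp_rot: [-2.252, 2.189, -0.001]
force: [-0.3, -0.5, 3.7]
width: 0.0001
finger_force: 1.1
```

Contact at 3.7 N, as expected.

{"name": "play_rows", "arguments": {
  "moves": [
    [0,0,4,0],
    [0,0,4,0],
    [0,0,4,0],
    [0,0,4,0],
    [0,0,2,0]
  ]
}}

```text
t: 16.35
tool_pos: [0.5009, 0.1227, 0.1234]
tcp_rot: [2.252, -2.19, -0.0]
force: [0.6, 1.1, 2.5]
width: 0.0001
finger_force: 1.2
```

{"name": "play_rows", "arguments": {
  "moves": [
    [0,0,2,0],
    [0,0,2,0],
    [0,0,2,0],
    [0,0,0,0],
    [0,0,0,0]
  ]
}}

```text
t: 16.85
tool_pos: [0.5006, 0.1223, 0.1175]
tcp_rot: [2.251, -2.189, -0.0]
force: [-0.3, 0.3, 0.7]
width: -0.0001
finger_force: 0.3
```

{"name": "play_rows", "arguments": {
  "moves": [
    [0,0,1,0],
    [0,0,1,0],
    [0,0,1,0],
    [0,0,0,0],
    [0,0,0,0]
  ]
}}

```text
t: 17.35
tool_pos: [0.5007, 0.1224, 0.1158]
tcp_rot: [2.252, -2.189, 0.0]
force: [-2.7, 0.7, 9.1]
width: -0.0002
finger_force: 4.1
```

{"name": "play_rows", "arguments": {
  "moves": [
    [0,0,1,0],
    [0,0,0,0],
    [0,0,0,0],
    [0,0,-2,0],
    [0,0,-4,0]
  ]
}}

```text
t: 17.85
tool_pos: [0.5003, 0.1222, 0.1195]
tcp_rot: [2.251, -2.19, -0.001]
force: [0.4, 0.4, 0.3]
width: 0.0001
finger_force: 0.0
```

{"name": "play_rows", "arguments": {
  "moves": [
    [0,0,-30,0],
    [0,0,-40,0],
    [0,0,-40,0],
    [0,-40,0,0],
    [0,-40,0,0]
  ]
}}

```text
t: 18.35
tool_pos: [0.5819, 0.1251, 0.2324]
tcp_rot: [-2.25, 2.186, -0.002]
force: [0.4, 0.5, -0.4]
width: -0.0002
finger_force: 0.0
```

{"name": "play_rows", "arguments": {
  "moves": [
    [30,-10,0,0],
    [30,0,0,0],
    [25,0,0,0],
    [0,0,0,0],
    [0,0,0,0]
  ]
}}

```text
t: 18.85
tool_pos: [0.5931, 0.0397, 0.2293]
tcp_rot: [2.25, -2.191, -0.001]
force: [0.6, 0.0, -0.1]
width: 0.0001
finger_force: 0.0
```

```bash
python3 - <<'E'
from h import *
o=readout.get_obs();im=imaging.snapshot('wrist');c=cam('wrist',o);s=imaging.snapshot('scene');cs=cam('scene')
print(o['t'],np.round(o['tool_pos'],4))
u,v=proj(c,[.52,0.,.09])[0].astype(int);print(u,v)
a,b=proj(cs,[.5,.08,.1])[0].astype(int)
u0=np.clip(u-60,0,520);v0=np.clip(v-60,0,280)
cv2.imwrite('pics/fin.png',np.hstack([cv2.resize(im[v0:v0+120,u0:u0+120],(400,400),interpolation=2),cv2.resize(s[b-50:b+50,a-50:a+50],(400,400),interpolation=2)]))
E
```

```text
18.85 [0.5931 0.0397 0.2293]
401 146
```

View pics/fin.png

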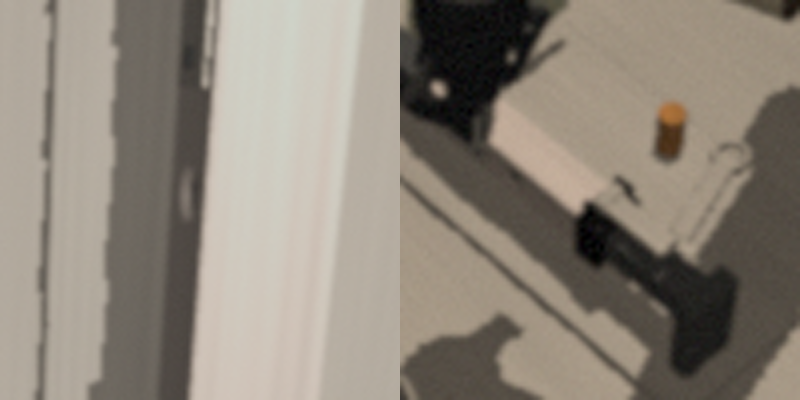

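The right half shows the lever lying flat along the rail from (610,190) to (665,245). The left half shows the middle hole empty at (187,192), with the plate above it. The robot is clear of everything, so I'm handing in.

```bash
python3 -c "
from plant import env; print(env.hand_in())"
```

```text
the job is handed in; nothing more can be done
None
```

I handed the job in at about 19 s of the 51 s allowed: the sleeve slid about 62 mm until the button popped into the index plate's hole (it hit a hard stop there), and the clamp lever is folded flat. Bottles and other things were left alone; no verdict came back.

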